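# Gauge the bored bushes and pull the bad one

### The arm

A 6-joint arm with a two-finger parallel gripper is mounted at the origin on a cart in front of the work surface, level with it; the furniture and walls round the work are solid. World frame = base frame: x ahead of the robot, y to its left, z up, the work surface at z = 0. Lengths are in m, angles in rad, forces in N, time in s.
With the tool pointing down it reaches from about 0.225 to 0.725 m from the base axis. Payload 3.1 kg.
Tool frame: the origin (TCP) lies at the very end of the fingers, on their centre line; the grasp point (between the pads) lies 19 mm behind it; z points along the fingers, y is the line along which they close (so a half turn about z gives the same grasp; the last joint's range is limited). The gripper opens to 85 mm and grips with 20 to 120 N. Pads are 22 mm wide; open, the fingers measure 114 mm over their backs; the gripper's body (76 mm by 85 mm) begins 54 mm behind the grasp point. The pads swing forward as they close: fully open they stand 13 mm farther back than shut.
Start: joints at [-1.323, 0.048, 0.099, 1.622, 0, 1.443], TCP at [0.193, -0.488, 0.231] pointing down, gripper open.
Joint ranges: [-2.91, 2.91], [-0.99, 1.94], [-1.21, 1.42], [-2.12, 2.29], [-1.49, 1.47], [-3.14, 3.14]. Speed limits (rad/s): [2.79, 2.79, 3.14, 3.14, 3.14, 3.14].

### API

Orientations are given as a rotation vector (axis times angle).
In Python, from station import sensors, optics, job gives the robot as it stands. The module is installed in compiled form; this text tells all that it offers.
- The arm moves only by the shell command python3 -m handwheel 'ROWS'. ROWS is JSON, a list of rows, each a list of 3 entries, a list of its own where there are three numbers: the shift along the tool's x, y, z in mm, then the turn, a rotation vector about the tool's x, y, z in degrees, then the finger opening in mm, from 0 to 85.4. In form: [[[tx, ty, tz], [wx, wy, wz], claw], ...]. A call has exactly 10 rows; each row is the pose to reach, as a shift and turn from the pose commanded when the call began, along the tool's axes at that moment; what a row does not reach only later rows make up. A row lasts 1/12 s, in which the tool goes at most 41.7 mm and 7.16 degrees, less where a joint would pass 70% of its speed; a pose out of reach is approached as far as the arm can. A call with a gripper value outside its range is refused whole. The fingers move at their own pace and stop on an object; the grip force is fixed at half the most. Time passes only in rows, so rows that repeat a pose let the fingers close, or fill a call up. It gives the time, the measured TCP pose, the force, the opening and the grip force at its end, in the units of the state.
- sensors.sense(): the state, without advancing time (a new reading comes with each control period).
- optics.get_image(name): name is "scene" or "top" or "wrist"; returns the picture (480x640x3 uint8, blue, green, red); there is no depth.
- optics.get_calibration(name): a dict with "fx", "fy", "cx", "cy" (pixels), "R" (3x3) and "t" (3): a world point X has camera coordinates R X + t. Camera axes: x right, y down, z forward; pixel columns grow to the right and rows downward; lengths in m; the calibration is good to about 2 mm. A picture is of the moment at which its call begins: read the wrist's pose just before it. get_calibration takes no time and is no camera call; for the wrist camera it gives the pose at the moment of the call.
- job.finish_job(): hands the job in; it is judged then, once.
Trained networks look in the newest picture that a camera, given by its name, has taken for a name from the list of things; names that differ only in an ending like _2 or _b are one class to them, and where a whole thing is asked for, a point or a joint stands for the part that bears it (a point fixed in the world has none). Each returns a list of dicts, best first, with "confidence" (0 to 1); they miss things now and then, are a little off and sometimes report something else, mostly with a low value. They report only what shows in the picture. A call takes as long as a camera call. They do not tell look-alikes from the thing itself.
- optics.search_frame(camera, thing): "rect" ([centre column, centre row, width, height] in pixels, round what is visible of it).
- optics.silhouettes(camera, thing): "mask" (480x640 bool, what is visible of it) and "rect" ([centre column, centre row, width, height] in pixels, round what is visible of it).
The state is a dict: "time_s": time; "q": joint angles; "joint_velocities": joint speeds; "tau": joint torques, N m; "tool_pos": TCP position; "ee_rot": TCP orientation; "wrist_force": force on the tool from outside, world axes, zero at the start; "wrist_torque": the same for the moment, N m; "finger_gap": finger opening in m; "grasp_force": force on a finger pad.
Only numpy, scipy, OpenCV 4.12 (cv2) and the standard library are available. Lean on these libraries where they do the work, as an engineer would, in place of code of your own. Each camera call takes 0.05 s, during which the arm holds its last target. There are 200 camera calls.

### The job

Check the three steel bushes in the wooden rack with the plug gauge, one after another from the robot's left to its right: in each, push the gauge gently straight down the bore until it is home on its shoulder or stops short on a step inside, never forcing it. Then stand the gauge back in its turned wooden stand, take the bush that stopped it out of the rack and set it down upright in the rework tray, dropping nothing; leave the two good bushes in their seats and the other tools where they are.

Things in the scene. Friction and masses are not known exactly. Their poses are not given: they have to be found in the camera images.
- rack: wooden board with a dark edging, 100 mm (its x) by 306 mm (its y) by 22 mm high, fixed to the bench; origin at the centre of its underside, z up. Three round seats, 54 mm wide and 8 mm deep, 100 mm apart along its y, each hold a turned steel bush (see seat_1, seat_2); the seats are 4 mm wider than the bushes' feet, so a bush may stand 2 mm off centre and slide in its seat
- seat_1 (a point): centre of the top face of a bush standing centred in the left seat (the rack's +y end), 60 mm above the bench; axes as the rack's. Bush: about 0.4 kg, 46 mm high: a foot flange 50 mm wide, 8 mm high, lying in the seat, and above it a round body 42 mm wide, 38 mm of it above the board, to be gripped from above. Bushes have no measured pose of their own
- seat_2 (a point): the same for the middle seat. Bores: all three bushes look alike, with a 21.2 mm bore open at the top. In two it runs on at that size and the gauge goes in 36 mm, to its shoulder; in one it narrows by a sharp step to 15 mm at 16 mm below the top face, where the gauge stops dead. Any seat may hold that one
- seat_3 (a point): the same point for the right seat (the rack's -y end)
- gauge: steel plug gauge, 102 mm long, about 0.25 kg, standing upright with its pin in the stand; origin at the centre of the pin's lower end, z along its axis up to the handle. Pin 20 mm wide, 36 mm long, with a 2 mm lead chamfer; then a shoulder 29 mm wide, z = 36 to 42 mm; then a dark round grooved handle 24 mm wide, z = 48 to 102 mm, to be gripped from above
- gauge_tip (a point): centre of the lower end of the gauge's pin (the gauge's origin)
- gauge_stand: turned wooden stand, fixed to the bench: a round block 42 mm high, 54 mm wide at its top and 76 mm at its foot, with an upright hole 23 mm wide and 39 mm deep; origin at the centre of its underside. The gauge stands in it with its shoulder on the top face, so its tip is 6 mm above the bench
- stand_hole (a point): centre of the mouth of the stand's hole, 42 mm above the bench, z up
- tray: open square wooden rework tray, fixed to the bench, 130 by 130 by 26 mm high, walls 6 mm and floor 6 mm thick, empty; origin at the centre of its underside, z up
- chisel: bevel chisel with a pale wooden handle, 232 mm long, lying on the bench beyond the rack; a bystander to leave alone
- iron_shave: black iron spokeshave, 250 mm long, lying on the bench on the robot's side of the rack; a bystander to leave alone
- block_plane: small steel block plane, 161 mm long, 55 mm high, on the bench on the robot's side of the rack; a bystander to leave alone
- wax_tin: round flat wax tin, diameter 67 mm, 24 mm high, on the bench beyond the rack; a bystander to leave alone
There are look-alikes about, which are no part of the job. Of the things that look like the gauge, the largest one is meant.

How it is judged:
By the outcome, as a careful person would: the job done as asked, in the order asked, and still so for the second after the job is handed in, with the robot touching nothing.
It also fails if it takes over 61 s, if anything falls off the work surface, if the arm or the gripper's body presses on something with over 40 N, if the wrist force passes 120 N, or if a joint passes its speed limit or range.

## Working session

There is one attempt and no reset: what is moved stays moved. The work goes in short steps, Python scripts to look and compute and a shell command to move; the robot and the scene stay as the last step left them, time stands still between calls to the robot, and variables do not carry over. Pictures are saved under pics/ and viewed, at most 10 in all, crops included, and the job is handed in when it is done.

```bash
mkdir -p pics; cat > h.py <<'E'
import numpy as np, cv2
from station import sensors, optics, job
from scipy.spatial.transform import Rotation as R
def ray(cal,u,v):
    d=np.array([(u-cal['cx'])/cal['fx'],(v-cal['cy'])/cal['fy'],1.])
    Rm=np.array(cal['R']);t=np.array(cal['t'])
    return -Rm.T@t, Rm.T@d
def onz(cal,u,v,z):
    o,d=ray(cal,u,v); return o+d*(z-o[2])/d[2]
def proj(cal,X):
    c=np.array(cal['R'])@np.array(X)+np.array(cal['t']); return np.array([cal['fx']*c[0]/c[2]+cal['cx'],cal['fy']*c[1]/c[2]+cal['cy']])
def delta(target):  # world shift -> tool mm
    s=sensors.sense(); return R.from_rotvec(s['ee_rot']).inv().apply(np.array(target)-s['tool_pos'])*1000
E
python3 - <<'E'
from h import *
s=sensors.sense(); print({k:np.round(v,3).tolist() for k,v in s.items()})
print(R.from_rotvec(s['ee_rot']).as_matrix().round(3))
ims={}
for c in ('scene','top'):
    ims[c]=optics.get_image(c); cv2.imwrite(f'pics/{c}0.png',ims[c])
    cal=optics.get_calibration(c); print(c,(-np.array(cal['R']).T@np.array(cal['t'])).round(3),cal['fx'])
    for th in ('gauge','rack','gauge_stand','tray'):
        for d in optics.search_frame(c,th): 
            u,v,w,h=d['rect']; print(c,th,round(d['confidence'],2),np.round(d['rect']),onz(cal,u,v,{'rack':.022,'gauge':.1,'gauge_stand':.042,'tray':.02}[th]).round(3))
E
```

```text
{'time_s': 0.0, 'q': [-1.323, 0.049, 0.098, 1.622, -0.0, 1.443], 'joint_velocities': [-0.001, 0.0, 0.001, -0.001, -0.0, 0.0], 'tau': [-0.001, -33.878, 32.001, 0.02, -0.0, -0.0], 'tool_pos': [0.193, -0.488, 0.23], 'ee_rot': [-3.084, -0.586, 0.0], 'wrist_force': [0.162, -0.42, -0.242], 'wrist_torque': [-0.009, -0.039, 0.01], 'grasp_force': 0.0, 'finger_gap': 0.086}
[[ 0.93   0.367 -0.001]
 [ 0.367 -0.93   0.002]
 [ 0.    -0.002 -1.   ]]
scene [0.19  0.74  0.649] 554.8396865984882
scene gauge 0.88 [214. 316.  18.  41.] [0.572 0.278 0.1  ]
scene gauge 0.79 [245. 334.  20.  42.] [0.514 0.287 0.1  ]
scene gauge 0.68 [296. 373.  13.  49.] [0.418 0.317 0.1  ]
scene rack 0.86 [297. 273. 128. 114.] [0.558 0.051 0.022]
scene rack 0.25 [246. 334.  19.  44.] [0.558 0.223 0.022]
scene gauge_stand 0.87 [248. 365.  47.  52.] [0.511 0.291 0.042]
scene tray 0.58 [368. 198.  81.  53.] [ 0.543 -0.256  0.02 ]
top [ 0.374 -0.007  1.429] 593.5206753221721
top gauge 0.67 [212. 264.  15.  15.] [0.524 0.256 0.1  ]
top gauge 0.44 [228. 228.   7.  11.] [0.606 0.222 0.1  ]
top rack 0.72 [316. 251. 132.  50.] [0.567 0.023 0.022]
top gauge_stand 0.71 [216. 267.  31.  30.] [0.522 0.257 0.042]
top tray 0.64 [438. 260.  64.  69.] [ 0.55  -0.268  0.02 ]
top tray 0.37 [318. 251. 132.  48.] [0.568 0.019 0.02 ]
top tray 0.2 [211. 263.  16.  14.] [0.535 0.274 0.02 ]
```

View pics/scene0.png

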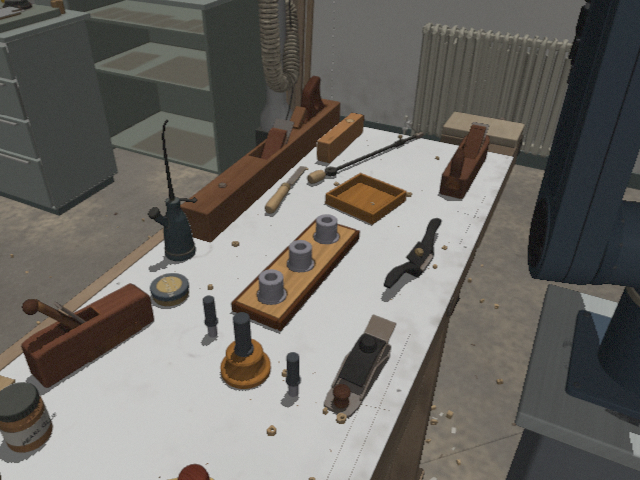

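View pics/top0.png

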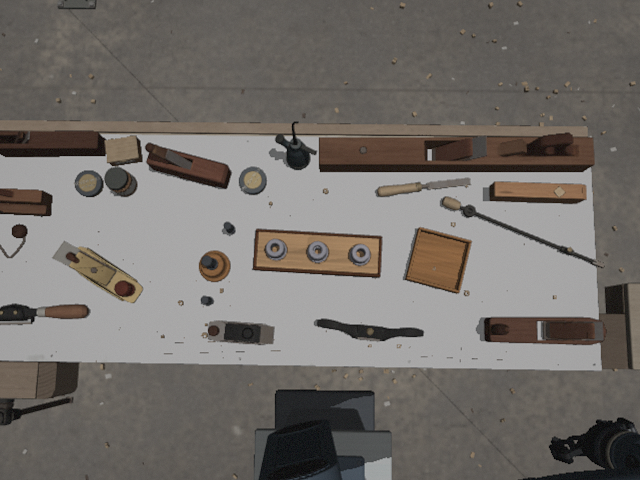

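Three gauge-like things in the scene picture: (245,334) standing in the stand, (210,315) and (293,372) standing free on the bench. The one in the stand looks largest and is the one described. I'll confirm it in a crop.

```bash
python3 - <<'E'
from h import *
im=cv2.imread('pics/scene0.png')
cv2.imwrite('pics/crop1.png',cv2.resize(im[270:410,180:330],None,fx=4,fy=4,interpolation=cv2.INTER_CUBIC))
s=sensors.sense(); w=optics.get_calibration('wrist'); Rt=R.from_rotvec(s['ee_rot']).as_matrix()
c=-np.array(w['R']).T@np.array(w['t']); print('cam in tool mm',(Rt.T@(c-s['tool_pos'])*1000).round(1),'axes',(np.array(w['R'])@Rt).round(3),w['fx'],w['cx'],w['cy'])
cal=optics.get_calibration('top'); sc=optics.get_calibration('scene')
t=optics.get_image('top')
for th,z in (('rack',.022),('tray',.026)):
    d=optics.silhouettes('top',th)[0]; m=d['mask'].astype(np.uint8)
    cs,_=cv2.findContours(m,0,1); k=max(cs,key=cv2.contourArea)
    b=cv2.boxPoints(cv2.minAreaRect(k)); P=np.array([onz(cal,*p,z) for p in b]); print(th,b.round().tolist(),P.mean(0).round(4),P[:,:2].round(3).tolist(),np.linalg.norm(np.diff(P,axis=0),axis=1).round(3))
# bores: dark blob in bush tops
g=cv2.cvtColor(t,cv2.COLOR_BGR2GRAY)
for (u,v) in ((276,249),(318,252),(360,254)):
    p=g[v-7:v+8,u-7:u+8].astype(float); yy,xx=np.mgrid[v-7:v+8,u-7:u+8]; k=(p<70)&(np.hypot(xx-u,yy-v)<6); w_=np.where(k,70-p,0)
    uu,vv=(w_*xx).sum()/w_.sum(),(w_*yy).sum()/w_.sum(); print('bore',k.sum(),uu.round(1),vv.round(1),onz(cal,uu,vv,.058).round(4))
E
```

```text
cam in tool mm [  65.5    0.7 -143.3] axes [[ 0.001  1.    -0.001]
 [-0.965  0.001 -0.261]
 [-0.261  0.001  0.965]] 337.5285195925821 320.4946686542278 240.55909678709546
rack [[253.0, 271.0], [255.0, 227.0], [384.0, 234.0], [381.0, 278.0]] [0.5642 0.0182 0.022 ] [[0.518, 0.173], [0.624, 0.17], [0.61, -0.139], [0.504, -0.132]] [0.106 0.309 0.106]
tray [[404.0, 280.0], [418.0, 225.0], [473.0, 239.0], [459.0, 293.0]] [ 0.5515 -0.2684  0.026 ] [[0.501, -0.187], [0.632, -0.22], [0.601, -0.35], [0.471, -0.316]] [0.135 0.134 0.135]
bore 32 274.3 245.6 [0.5736 0.12   0.058 ]
bore 21 318.2 249.4 [0.5661 0.0171 0.058 ]
bore 38 361.4 251.1 [ 0.5636 -0.0835  0.058 ]
```

View pics/crop1.png

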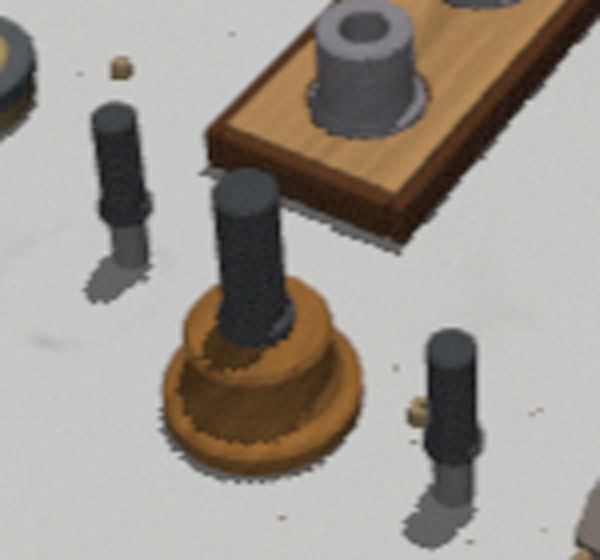

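The crop confirms it: the gauge in the stand (crop 250,260; scene 245,334) is clearly larger than the two free-standing ones (crop 120,185 and 452,415), and it stands in the stand. I'll head for it.

```bash
python3 -m handwheel '[[[40,-40,3],[0,0,2.4],85],[[80,-79,5],[0,0,4.8],85],[[120,-118,7],[0,0,7.2],85],[[160,-158,9],[0,0,9.6],85],[[200,-197,11],[0,0,12],85],[[240,-237,13],[0,0,14.4],85],[[280,-276,15],[0,0,16.8],85],[[300,-296,15],[0,0,19.2],85],[[300,-296,15],[0,0,21.6],85],[[300,-296,15],[0,0,24],85]]'
python3 -c "
from h import *
print(delta([.522,.257,.2]).round(1), R.from_rotvec(sensors.sense()['ee_rot']).as_matrix().round(4))"
```

```text
time_s: 1.48
tool_pos: [0.3615, -0.1057, 0.2168]
ee_rot: [3.14, -0.072, 0.002]
wrist_force: [0.7, 0.1, 0.3]
finger_gap: 0.0851
grasp_force: 0.0
[ 143.8 -369.7   16.8] [[ 9.99e-01 -4.57e-02  1.50e-03]
 [-4.57e-02 -9.99e-01 -8.00e-04]
 [ 1.60e-03  7.00e-04 -1.00e+00]]
```

```bash
python3 -m handwheel '[[[16,-40,2],[0,0,0],85],[[32,-80,4],[0,0,0],85],[[47,-119,6],[0,0,0],85],[[62,-158,8],[0,0,0],85],[[77,-197,10],[0,0,0],85],[[92,-236,12],[0,0,0],85],[[107,-275,14],[0,0,0],85],[[122,-314,15],[0,0,0],85],[[137,-353,16],[0,0,0],85],[[144,-370,17],[0,0,0],85]]'
python3 - <<'E'
from h import *
s=sensors.sense(); cal=optics.get_calibration('wrist'); im=optics.get_image('wrist'); cv2.imwrite('pics/w1.png',im)
print(s['tool_pos'].round(4) if hasattr(s['tool_pos'],'round') else s['tool_pos'], s['joint_velocities'])
for th,z in (('gauge',.108),('gauge_stand',.042)):
    for d in optics.silhouettes('wrist',th): 
        u,v,w,h=d['rect']; print(th,d['confidence'],np.round(d['rect'],1),onz(cal,u,v,z).round(4))
E
```

```text
time_s: 2.32
tool_pos: [0.4956, 0.0834, 0.2017]
ee_rot: [-3.108, -0.02, 0.002]
wrist_force: [-0.0, 0.2, 0.5]
finger_gap: 0.085
grasp_force: 0.0
[0.4956 0.0834 0.2017] [ 0.01493482  0.26228773  0.24168339 -0.01806943  0.00401634  0.00073176]
gauge 0.86 [149.2  73.2  64.7  44.5] [0.6077 0.1986 0.108 ]
gauge 0.86 [128.4 272.9  62.2  49.1] [0.4685 0.2315 0.108 ]
gauge 0.85 [ 94.1 185.3  88.1  43.3] [0.5345 0.2473 0.108 ]
gauge_stand 0.57 [138.9 176.4  87.9  85. ] [0.5356 0.2517 0.042 ]
```

View pics/w1.png

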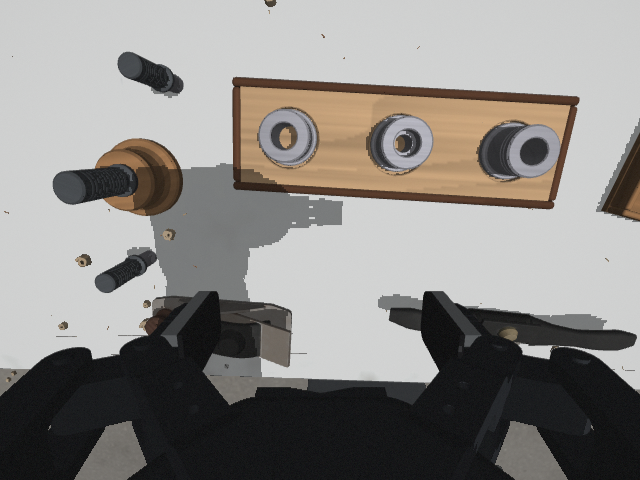

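The wrist view shows the gauge top at (72,187) in its stand, the small look-alikes at (130,65) and (105,283), and the bush tops at (288,137), (405,142) and (533,150). The move was speed-limited, so I'll continue above the gauge.

```bash
python3 - <<'E'
from h import *
s=sensors.sense(); cal=optics.get_calibration('wrist')
M=R.from_rotvec(s['ee_rot']).as_matrix(); print(M.round(4),s['tool_pos'])
for u,v,z in ((72,187,.108),(286,136,.06),(405,142,.06),(535,151,.06)): print(onz(cal,u,v,z).round(4))
Mt=R.from_euler('z',-2.6,degrees=True).as_matrix()@np.diag([1,-1,-1.]); print('rot',R.from_matrix(M.T@Mt).as_rotvec(degrees=True).round(2))
p=onz(cal,72,187,.108); print(delta([p[0],p[1],.2]).round(1))
E
```

```text
[[ 0.9999  0.0123 -0.0021]
 [ 0.0124 -0.9994  0.0331]
 [-0.0017 -0.0331 -0.9994]] [0.49510246 0.08298726 0.20157923]
[0.5325 0.263  0.108 ]
[0.5708 0.1155 0.06  ]
[0.5673 0.0195 0.06  ]
[ 0.5617 -0.0843  0.06  ]
rot [-1.9   0.15  3.31]
[  39.7 -179.3    7.5]
```

```bash
python3 -m handwheel '[[[5,-25,1],[-0.3,0,0.5],85],[[10,-50,2],[-0.6,0,1],85],[[15,-75,3],[-0.9,0,1.5],85],[[20,-100,4],[-1.2,0,2],85],[[25,-125,5],[-1.5,0,2.5],85],[[30,-150,6],[-1.9,0,3.3],85],[[35,-170,7],[-1.9,0,3.3],85],[[38,-179,7],[-1.9,0,3.3],85],[[38,-179,7],[-1.9,0,3.3],85],[[38,-179,7],[-1.9,0,3.3],85]]'
cat >> h.py <<'E'
def rep(target=None,yaw=-2.6):
    s=sensors.sense(); M=R.from_rotvec(s['ee_rot']).as_matrix()
    Mt=R.from_euler('z',yaw,degrees=True).as_matrix()@np.diag([1,-1,-1.])
    print('pos',np.round(s['tool_pos'],4),'rotfix',R.from_matrix(M.T@Mt).as_rotvec(degrees=True).round(2),'F',np.round(s['wrist_force'],1),'gap',s['finger_gap'],'gf',s['grasp_force'],'t',s['time_s'],'maxqd',np.abs(s['joint_velocities']).max().round(3))
    if target is not None: print('delta',delta(target).round(1))
E
python3 - <<'E'
from h import *
rep()
cal=optics.get_calibration('wrist'); im=optics.get_image('wrist'); cv2.imwrite('pics/w2.png',im)
for th,z in (('gauge',.108),('gauge_stand',.042)):
    for d in optics.silhouettes('wrist',th): 
        u,v,w,h=d['rect']; print(th,d['confidence'],np.round(d['rect'],1),onz(cal,u,v,z).round(4))
E
```

```text
time_s: 3.3
tool_pos: [0.5293, 0.0865, 0.2008]
ee_rot: [-3.106, -0.027, 0.005]
wrist_force: [-0.8, 0.3, -0.4]
finger_gap: 0.0849
grasp_force: 0.0
pos [0.5293 0.0865 0.2008] rotfix [-2.01  0.23  3.58] F [-0.8  0.3 -0.4] gap 0.08491624726205879 gf 0.0 t 3.3 maxqd 0.044
gauge 0.84 [158.8 116.5  61.3  32. ] [0.6141 0.1985 0.108 ]
gauge 0.83 [135.3 304.   55.1  51. ] [0.4759 0.2323 0.108 ]
gauge 0.65 [106.8 225.5  84.6  48.8] [0.5382 0.2455 0.108 ]
gauge 0.15 [510.5 357.2 244.7  39.8] [ 0.4404 -0.0617  0.108 ]
gauge_stand 0.61 [144.9 209.8  86.6  79.8] [0.538  0.2531 0.042 ]
```

View pics/w2.png

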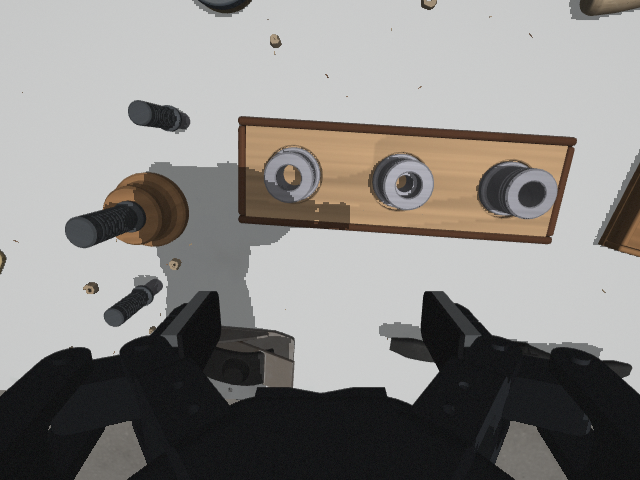

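The arm moved in x but is stuck in y, with no force; I suspect a joint limit.

```bash
python3 - <<'E'
from h import *
print(np.round(sensors.sense()['q'],3))
E
```

```text
[0.017 0.071 0.063 1.565 0.035 3.141]
```

Joint 6 is at its limit (yaw = q1 − q6 + 180°). I'll work at yaw ≈ 87.4° instead, with the fingers closing along the rack's x.

```bash
python3 - <<'E'
from h import *
cal=optics.get_calibration('wrist')
for u,v,z in ((82,231,.108),(290,174,.06),(406,183,.06),(531,194,.06)): print(onz(cal,u,v,z).round(4))
p=onz(cal,82,231,.108); rep([p[0],p[1],.2],87.4); rep([p[0],p[1],.2],17.4)
E
```

```text
[0.5332 0.2652 0.108 ]
[0.5742 0.1169 0.06  ]
[0.5689 0.0208 0.06  ]
[ 0.5622 -0.0821  0.06  ]
pos [0.5291 0.0869 0.2008] rotfix [ -1.75  -1.39 -86.38] F [-1.2 -1.1  0.1] gap 0.08496254830672673 gf 0.0 t 3.45 maxqd 0.004
delta [   7.3 -178.1    7.1]
pos [0.5291 0.0869 0.2008] rotfix [ -2.03  -0.12 -16.39] F [-1.2 -1.1  0.1] gap 0.08496254830672673 gf 0.0 t 3.45 maxqd 0.004
delta [   7.3 -178.1    7.1]
```

```bash
python3 -m handwheel '[[[0,-2,0],[-0.2,-0.1,-7],85],[[1,-10,1],[-0.3,-0.2,-14],85],[[2,-25,1],[-0.5,-0.3,-21],85],[[3,-45,2],[-0.6,-0.5,-28],85],[[4,-65,3],[-0.7,-0.6,-35],85],[[5,-85,4],[-0.9,-0.7,-42],85],[[5,-105,5],[-1,-0.8,-49],85],[[6,-125,5],[-1.1,-0.9,-56],85],[[6,-145,6],[-1.3,-1,-63],85],[[7,-160,7],[-1.4,-1.1,-70],85]]'
python3 -c "
from h import *
rep([.533,.265,.2],87.4)"
```

```text
time_s: 4.28
tool_pos: [0.5327, 0.2489, 0.1995]
ee_rot: [-2.544, -1.83, -0.0]
wrist_force: [0.3, -0.4, -0.3]
finger_gap: 0.0849
grasp_force: 0.0
pos [0.5327 0.2489 0.1995] rotfix [ -0.33  -0.32 -15.95] F [ 0.3 -0.4 -0.3] gap 0.08492278558717631 gf 0.0 t 4.2833 maxqd 1.156
delta [15.3 -4.9 -0.4]
```

```bash
python3 -m handwheel '[[[5,-2,5],[-0.1,-0.1,-6],85],[[10,-4,10],[-0.2,-0.2,-12],85],[[14,-5,15],[-0.3,-0.3,-16],85],[[14,-5,20],[-0.3,-0.3,-16],85],[[14,-5,25],[-0.3,-0.3,-16],85],[[14,-5,30],[-0.3,-0.3,-16],85],[[14,-5,30],[-0.3,-0.3,-16],85],[[14,-5,30],[-0.3,-0.3,-16],85],[[14,-5,30],[-0.3,-0.3,-16],85],[[14,-5,30],[-0.3,-0.3,-16],85]]'
python3 - <<'E'
from h import *
rep([.533,.265,.2],87.4)
cal=optics.get_calibration('wrist'); im=optics.get_image('wrist'); cv2.imwrite('pics/w3.png',im)
for th,z in (('gauge',.108),('gauge_stand',.042)):
    for d in optics.silhouettes('wrist',th): 
        u,v,w,h=d['rect']; print(th,d['confidence'],np.round(d['rect'],1),onz(cal,u,v,z).round(4))
E
```

```text
time_s: 5.12
tool_pos: [0.5332, 0.262, 0.17]
ee_rot: [2.279, 2.162, 0.001]
wrist_force: [-0.2, 0.2, -0.3]
finger_gap: 0.0851
grasp_force: 0.0
pos [0.5332 0.262  0.17  ] rotfix [ 0.02 -0.01 -0.41] F [-0.2  0.2 -0.3] gap 0.08506832924024958 gf 0.0 t 5.1167 maxqd 0.004
delta [  3.   -0.4 -30. ]
gauge 0.93 [427.9 268.4  48.5  49.3] [0.602  0.2493 0.108 ]
gauge 0.87 [318.7 238.6  37.4  53.3] [0.5328 0.2727 0.108 ]
gauge 0.81 [211.9 225.7  46.1  40.4] [0.4668 0.2844 0.108 ]
gauge_stand 0.76 [318.  212.9  83.   81.2] [0.5321 0.277  0.042 ]
```

View pics/w3.png

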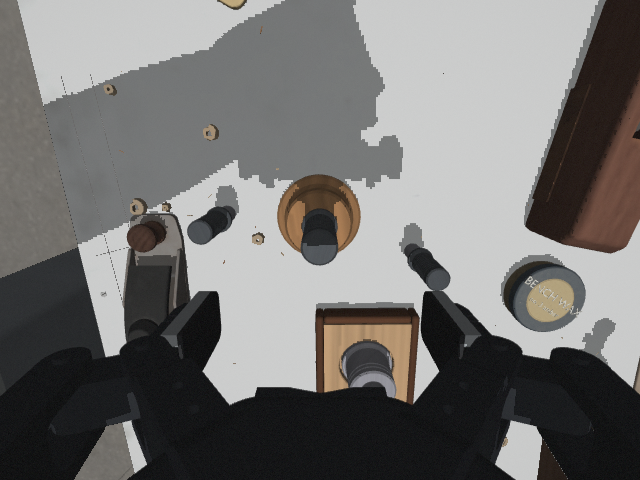

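```bash
python3 -c "
from h import *
cal=optics.get_calibration('wrist')
for v in (246,248,250): print(onz(cal,319,v,.108).round(4))"
python3 -m handwheel '[[[1,0,5],[0,0,-0.4],55],[[2,0,15],[0,0,-0.4],50],[[3,0,25],[0,0,-0.4],50],[[4,0,40],[0,0,-0.4],50],[[4,0,55],[0,0,-0.4],50],[[4,0,70],[0,0,-0.4],50],[[4,0,85],[0,0,-0.4],50],[[4,0,95],[0,0,-0.4],50],[[4,0,101],[0,0,-0.4],50],[[4,0,101],[0,0,-0.4],50]]'
python3 -m handwheel '[[[0,0,0],[0,0,0],40],[[0,0,0],[0,0,0],30],[[0,0,0],[0,0,0],24],[[0,0,0],[0,0,0],18],[[0,0,0],[0,0,0],18],[[0,0,0],[0,0,0],18],[[0,0,0],[0,0,0],18],[[0,0,0],[0,0,0],18],[[0,0,0],[0,0,0],18],[[0,0,0],[0,0,0],18]]'
python3 - <<'E'
from h import *
rep(None,87.4)
im=optics.get_image('wrist'); cv2.imwrite('pics/w4.png',im)
for th in ('gauge','gauge_stand'):
    for d in optics.search_frame('wrist',th): print(th,d['confidence'],np.round(d['rect'],1))
E
```

```text
[0.5327 0.268  0.108 ]
[0.5326 0.2667 0.108 ]
[0.5325 0.2654 0.108 ]
time_s: 6.1
tool_pos: [0.5314, 0.2656, 0.0658]
ee_rot: [-2.269, -2.17, 0.007]
wrist_force: [0.2, 0.1, 0.4]
finger_gap: 0.0502
grasp_force: 0.0
time_s: 6.93
tool_pos: [0.5335, 0.2666, 0.0699]
ee_rot: [-2.271, -2.171, -0.002]
wrist_force: [-1.9, 0.6, 6.0]
finger_gap: 0.0221
grasp_force: 58.5
pos [0.5335 0.2666 0.0699] rotfix [ 0.05 -0.05  0.03] F [-1.9  0.6  6. ] gap 0.022068857891091444 gf 58.51516306400299 t 6.9333 maxqd 0.002
gauge 0.82 [482.6 330.7  90.5  75.6]
gauge 0.78 [321.2 310.5  68.5 118. ]
gauge 0.65 [ 84.5 329.9 104.7 164.1]
gauge 0.6 [151.1 276.4  98.6  82.3]
gauge 0.51 [374.7 398.2 126.2  47.9]
gauge_stand 0.75 [317.8 241.2 122.7 100.8]
```

View pics/w4.png

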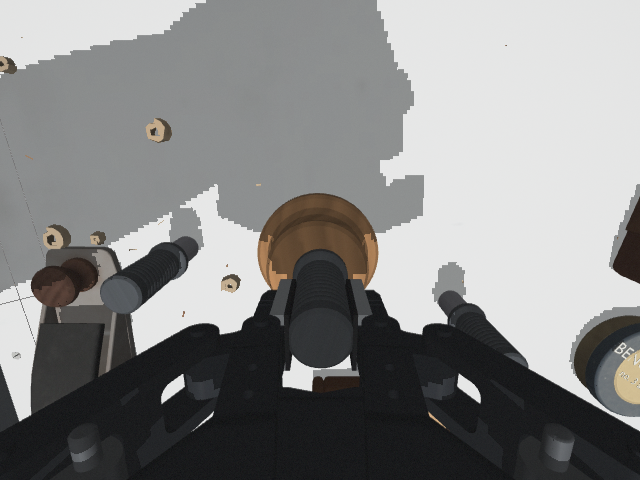

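The gauge is gripped: its top face is at about (320,337) and the stand is at (318,241). Next I lift it and measure where it sits in the hand, and re-fit the bush tops from the clean w2 view.

```bash
python3 -m handwheel '[[[0,0,-4],[0,0,0],18],[[0,0,-10],[0,0,0],18],[[0,0,-18],[0,0,0],18],[[0,0,-26],[0,0,0],18],[[0,0,-35],[0,0,0],18],[[0,0,-45],[0,0,0],18],[[0,0,-55],[0,0,0],18],[[0,0,-65],[0,0,0],18],[[0,0,-75],[0,0,0],18],[[0,0,-80],[0,0,0],18]]'
python3 - <<'E'
from h import *
rep(None,87.4)
s=sensors.sense(); cal=optics.get_calibration('wrist'); im=optics.get_image('wrist'); cv2.imwrite('pics/w5.png',im)
Rt=R.from_rotvec(s['ee_rot']).as_matrix(); Rc=np.array(cal['R'])@Rt; ct=Rt.T@(-np.array(cal['R']).T@np.array(cal['t'])-s['tool_pos']); print('cam tool',ct.round(4))
# rebuild w2 calibration
R2=R.from_rotvec([-3.106,-0.027,0.005]).as_matrix(); c2=R2@ct+np.array([.5292,.0867,.2008]); Rw=Rc@R2.T
cal2=dict(cal); cal2['R']=Rw; cal2['t']=-Rw@c2
im2=cv2.imread('pics/w2.png'); g=cv2.cvtColor(im2,cv2.COLOR_BGR2GRAY)
out=[]
for u,v in ((291,174),(408,183),(531,194)):
    # bush top disc: bright grey low saturation
    hsv=cv2.cvtColor(im2,cv2.COLOR_BGR2HSV); yy,xx=np.mgrid[:480,:640]
    m=((hsv[...,1]<45)&(g>115)&(np.hypot(xx-u,yy-v)<40)).astype(np.uint8)
    cs,_=cv2.findContours(m,cv2.RETR_EXTERNAL,cv2.CHAIN_APPROX_NONE); k=max(cs,key=cv2.contourArea)
    e=cv2.fitEllipse(cv2.convexHull(k)); 
    print('top',np.round(e[0],1),np.round(e[1],1),'expected dia px',round(cal['fx']*.042/(c2[2]-.06),1),onz(cal2,*e[0],.06).round(4))
crop=np.hstack([im2[120:240,230:370],im2[120:240,340:480],im2[120:240,460:600]]); crop=cv2.resize(crop,None,fx=1.9,fy=1.9,interpolation=cv2.INTER_CUBIC)
cv2.imwrite('pics/c6.png',np.vstack([crop,cv2.resize(im[180:420,200:480],(crop.shape[1],370))[:370]]))
for d in optics.silhouettes('wrist','gauge'): print(d['confidence'],np.round(d['rect'],1))
E
```

```text
time_s: 7.92
tool_pos: [0.534, 0.2665, 0.151]
ee_rot: [2.27, 2.17, 0.004]
wrist_force: [0.7, 0.7, -3.0]
finger_gap: 0.0222
grasp_force: 58.7
pos [0.534  0.2665 0.151 ] rotfix [ 0.13 -0.06  0.02] F [ 0.7  0.7 -3. ] gap 0.02223004880523531 gf 58.73036742210388 t 7.9167 maxqd 0.098
cam tool [ 0.0649  0.0003 -0.1433]
top [292.5 174. ] [53.2 54.8] expected dia px 49.9 [0.5734 0.1157 0.06  ]
top [406.5 181.9] [51.9 56.7] expected dia px 49.9 [0.5689 0.0213 0.06  ]
top [532.  193.3] [45.5 53.8] expected dia px 49.9 [ 0.5619 -0.0817  0.06  ]
0.93 [320.9 305.6  64.6 129. ]
0.83 [432.9 283.1  51.8  52.9]
0.68 [204.4 238.4  51.8  49.9]
```

View pics/c6.png

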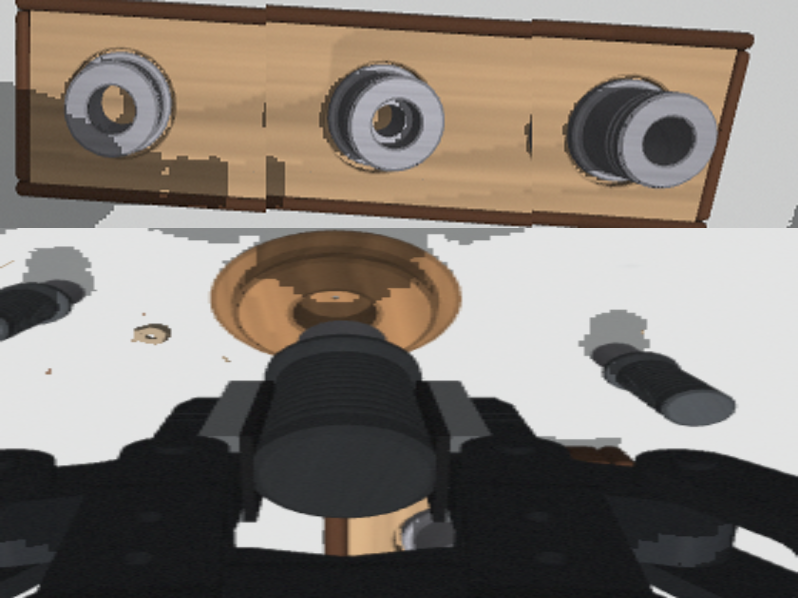

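```bash
python3 - <<'E'
from h import *
s=sensors.sense(); cal=optics.get_calibration('wrist'); print(np.round(s['q'],2))
for v in (335,337,339):
    p=onz(cal,321,v,s['tool_pos'][2]-.0639+.102); print((R.from_rotvec(s['ee_rot']).inv().apply(p-s['tool_pos'])*1000).round(1))
rep([.5715,.1175,.151],87.4)
E
```

```text
[0.35 0.23 0.14 1.48 0.   1.97]
[  2.3   0.4 -38.1]
[  1.5   0.4 -38.1]
[  0.7   0.4 -38.1]
pos [0.5342 0.2665 0.1506] rotfix [ 0.15 -0.06  0.03] F [ 1.2  0.9 -2.4] gap 0.02231337695156703 gf 58.73983025550842 t 8.0167 maxqd 0.033
delta [-147.2   44.    -0.5]
```

```bash
python3 -m handwheel '[[[-6,2,0],[0,0,0],18],[[-22,7,0],[0,0,0],18],[[-44,13,0],[0,0,0],18],[[-66,20,0],[0,0,0],18],[[-88,26,0],[0,0,0],18],[[-110,33,0],[0,0,0],18],[[-130,39,4],[0,0,0],18],[[-143,43,10],[0,0,0],18],[[-148,44,16],[0.1,0,0],18],[[-148,44,20],[0.1,0,0],18]]'
python3 -m handwheel '[[[0,0,0],[0,0,0],18],[[0,0,1],[0,0,0],18],[[0,0,1],[0,0,0],18],[[0,0,1],[0,0,0],18],[[0,0,1],[0,0,0],18],[[0,0,1],[0,0,0],18],[[0,0,1],[0,0,0],18],[[0,0,1],[0,0,0],18],[[0,0,1],[0,0,0],18],[[0,0,1],[0,0,0],18]]'
python3 - <<'E'
from h import *
rep([.5715,.1165,.128],87.4)
cal=optics.get_calibration('wrist'); im=optics.get_image('wrist'); im=im.copy()
s=sensors.sense()
print('gauge tip exp',proj(cal,[s['tool_pos'][0],s['tool_pos'][1]+.001,s['tool_pos'][2]-.0639]).round(1),'bush',proj(cal,[.5715,.1175,.06]).round(1))
cv2.imwrite('pics/w7.png',cv2.resize(im[180:400,210:430],(700,600),interpolation=cv2.INTER_CUBIC)); cv2.imwrite('pics/full7.png',im)
E
```

```text
time_s: 8.85
tool_pos: [0.5697, 0.1151, 0.1266]
ee_rot: [-2.271, -2.166, 0.006]
wrist_force: [-0.4, 0.0, -2.9]
finger_gap: 0.0223
grasp_force: 58.8
time_s: 9.68
tool_pos: [0.5704, 0.1163, 0.1276]
ee_rot: [-2.27, -2.17, 0.002]
wrist_force: [-0.4, 0.1, -2.3]
finger_gap: 0.022
grasp_force: 58.8
pos [0.5704 0.1163 0.1276] rotfix [-0.12  0.01  0.02] F [-0.4  0.1 -2.3] gap 0.021992171416263834 gf 58.79914104938507 t 9.6833 maxqd 0.001
delta [ 0.2  1.1 -0.4]
gauge tip exp [320.4 252.4] bush [322.1 250.4]
```

View pics/w7.png

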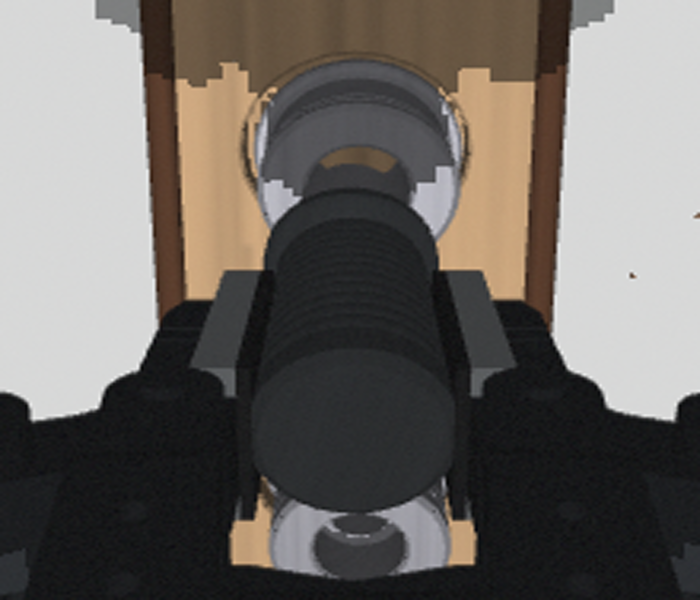

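The gauge tip (crop ~353,165) hovers over the bore (its far edge at crop 357,147). It is about 1 mm left of the bore centre. I'll check the depth direction numerically.

```bash
python3 - <<'E'
from h import *
cal=optics.get_calibration('wrist'); f=lambda u,v:(210+u/3.1818,180+v/2.727)
print('rim',onz(cal,*f(360,103),.06)-[0,.021,0]); print('bore',onz(cal,*f(357,147),.06)-[0,.0106,0]); print('pin',onz(cal,*f(357,165),.0637)-[0,.008,0])
for a in (258,463,303,410): print(onz(cal,*f(a,190),.06)[0].round(4))
E
```

```text
rim [0.57309355 0.11808842 0.06      ]
bore [0.57204257 0.11795794 0.06      ]
pin [0.57189032 0.11715981 0.0637    ]
0.5513
0.5933
0.5605
0.5824
```

```bash
python3 -m handwheel '[[[0.5,0.5,0],[0.1,0,0],18],[[1,1,0],[0.1,0,0],18],[[1,1,1],[0.1,0,0],18],[[1,1,2],[0.1,0,0],18],[[1,1,3],[0.1,0,0],18],[[1,1,4],[0.1,0,0],18],[[1,1,5],[0.1,0,0],18],[[1,1,6],[0.1,0,0],18],[[1,1,7],[0.1,0,0],18],[[1,1,7],[0.1,0,0],18]]'
```

```text
time_s: 10.57
tool_pos: [0.5716, 0.1175, 0.1204]
ee_rot: [-2.269, -2.169, 0.004]
wrist_force: [0.4, 0.8, -3.5]
finger_gap: 0.0224
grasp_force: 58.7
```

Inside the bore with no contact. I'll continue down.

```bash
python3 -m handwheel '[[[0,0,2],[0,0,0],18],[[0,0,4],[0,0,0],18],[[0,0,6],[0,0,0],18],[[0,0,8],[0,0,0],18],[[0,0,10],[0,0,0],18],[[0,0,11],[0,0,0],18],[[0,0,12],[0,0,0],18],[[0,0,13],[0,0,0],18],[[0,0,14],[0,0,0],18],[[0,0,14.5],[0,0,0],18]]'; python3 -c "
from h import *
rep(None,87.4)"
```

```text
time_s: 11.4
tool_pos: [0.5714, 0.1173, 0.1059]
ee_rot: [-2.269, -2.169, 0.004]
wrist_force: [1.6, -0.6, -2.4]
finger_gap: 0.0224
grasp_force: 58.7
pos [0.5714 0.1173 0.1059] rotfix [-0.22  0.    0.02] F [ 1.6 -0.6 -2.4] gap 0.02238623021362034 gf 58.674829602241516 t 11.4 maxqd 0.011
```

```bash
python3 -m handwheel '[[[0,0,3],[0,0,0],18],[[0,0,6],[0,0,0],18],[[0,0,9],[0,0,0],18],[[0,0,12],[0,0,0],18],[[0,0,14],[0,0,0],18],[[0,0,15.5],[0,0,0],18],[[0,0,16.5],[0,0,0],18],[[0,0,17.3],[0,0,0],18],[[0,0,18],[0,0,0],18],[[0,0,18.3],[0,0,0],18]]'
```

```text
time_s: 12.23
tool_pos: [0.5711, 0.1172, 0.088]
ee_rot: [-2.269, -2.169, 0.005]
wrist_force: [-0.4, 1.1, 0.3]
finger_gap: 0.0223
grasp_force: 58.9
```

```bash
python3 -m handwheel '[[[0,0,0.3],[0,0,0],18],[[0,0,0.6],[0,0,0],18],[[0,0,0.9],[0,0,0],18],[[0,0,1.1],[0,0,0],18],[[0,0,1.1],[0,0,0],18],[[0,0,1.1],[0,0,0],18],[[0,0,1.1],[0,0,0],18],[[0,0,1.1],[0,0,0],18],[[0,0,1.1],[0,0,0],18],[[0,0,1.1],[0,0,0],18]]'
```

```text
time_s: 13.07
tool_pos: [0.5717, 0.1172, 0.0879]
ee_rot: [-2.27, -2.17, 0.003]
wrist_force: [-1.7, 0.6, 4.9]
finger_gap: 0.0221
grasp_force: 59.0
```

Bush 1 is home on the shoulder at TCP z = 0.0879, with a gentle push of about 7 N. Now I withdraw and go to bush 2.

```bash
python3 -m handwheel '[[[0,0,-3],[0,0,0],18],[[0,0,-8],[0,0,0],18],[[0,0,-13],[0,0,0],18],[[0,0,-18],[0,0,0],18],[[0,0,-23],[0,0,0],18],[[0,0,-28],[0,0,0],18],[[0,0,-33],[0,0,0],18],[[0,0,-38],[0,0,0],18],[[0,0,-43],[0,0,0],18],[[0,0,-46],[0,0,0],18]]'
python3 -m handwheel '[[[-1,0,-1],[0,0,0],18],[[-8,0,-1],[0,0,0],18],[[-23,0,-1],[0,0,0],18],[[-38,0,-1],[0,0,0],18],[[-53,0,-1],[0,0,0],18],[[-68,0,-1],[0,0,0],18],[[-83,0,0],[0,0,0],18],[[-93,0,2],[0,0,0],18],[[-98,0,4],[0,0,0],18],[[-98,0,5],[0,0,0],18]]'
cat > look.py <<'E'
from h import *
import sys
rep(None,87.4); s=sensors.sense()
cal=optics.get_calibration('wrist'); im=optics.get_image('wrist'); n=sys.argv[1]; cv2.imwrite(f'pics/full{n}.png',im)
cv2.imwrite(f'pics/w{n}.png',cv2.resize(im[180:400,210:430],(700,600),interpolation=cv2.INTER_CUBIC))
E
python3 look.py 8
```

```text
time_s: 13.9
tool_pos: [0.5718, 0.1173, 0.1336]
ee_rot: [-2.269, -2.169, 0.003]
wrist_force: [0.5, 0.5, -2.5]
finger_gap: 0.022
grasp_force: 58.8
time_s: 14.73
tool_pos: [0.5666, 0.0182, 0.1269]
ee_rot: [-2.27, -2.167, 0.006]
wrist_force: [0.4, -1.0, -3.0]
finger_gap: 0.0226
grasp_force: 58.8
pos [0.5666 0.0182 0.1269] rotfix [-0.29  0.02 -0.08] F [ 0.4 -1.  -3. ] gap 0.022621222149784737 gf 58.79427194595337 t 14.7333 maxqd 0.027
```

View pics/w8.png

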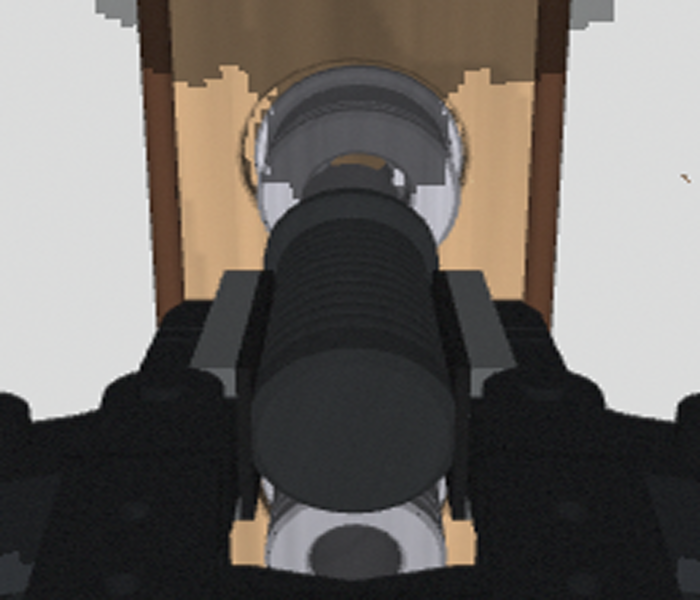

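That used my last picture (10 of 10). It shows the tip over bush 2: rim x 258–463, rim top at 110, bore far edge at 153. From here on I measure by numbers only.

```bash
cat > rim.py <<'E'
from h import *
# bush rim left/right columns and bore positions relative to hand, from the live/saved picture
E
python3 - <<'E'
from h import *
cal=optics.get_calibration('wrist'); f=lambda u,v:(210+u/3.1818,180+v/2.727)
s=sensors.sense(); p=s['tool_pos']
print('rim',onz(cal,*f(360,110),.06)-[0,.021,0]-p); print('bore',onz(cal,*f(357,153),.06)-[0,.0106,0]-p); print('pin',onz(cal,*f(355,170),.063)-[0,.008,0]-p)
# automatic comparison of 7 vs 8: shift of bush patch by template matching (upper half of the bush, hand-free)
a=cv2.imread('pics/full7.png');b=cv2.imread('pics/full8.png')
t=a[200:238,285:362]; r=cv2.matchTemplate(b[190:250,275:372],t,cv2.TM_CCOEFF_NORMED); _,m,_,l=cv2.minMaxLoc(r); print('match',m,np.array(l)-10)
E
```

```text
rim [ 0.002443    0.0003279  -0.06673809]
bore [ 0.00139413  0.00043747 -0.06673809]
pin [ 0.00085301 -0.00027034 -0.06373809]
match 0.9188270568847656 [0 2]
```

```bash
python3 -m handwheel '[[[0,0.5,0],[-0.1,0,0],18],[[0,1,0],[-0.2,0,0],18],[[0,1,1],[-0.2,0,0],18],[[0,1,2],[-0.2,0,0],18],[[0,1,3],[-0.2,0,0],18],[[0,1,4],[-0.2,0,0],18],[[0,1,5],[-0.2,0,0],18],[[0,1,6],[-0.2,0,0],18],[[0,1,6.5],[-0.2,0,0],18],[[0,1,6.5],[-0.2,0,0],18]]'
```

```text
time_s: 15.62
tool_pos: [0.568, 0.0191, 0.121]
ee_rot: [-2.271, -2.171, 0.001]
wrist_force: [-0.1, -1.2, -3.9]
finger_gap: 0.0227
grasp_force: 58.8
```

```bash
python3 -m handwheel '[[[0,0,2],[0,0,0],18],[[0,0,4],[0,0,0],18],[[0,0,6],[0,0,0],18],[[0,0,8],[0,0,0],18],[[0,0,10],[0,0,0],18],[[0,0,11],[0,0,0],18],[[0,0,12],[0,0,0],18],[[0,0,12.7],[0,0,0],18],[[0,0,13.2],[0,0,0],18],[[0,0,13.7],[0,0,0],18]]'
```

```text
time_s: 16.45
tool_pos: [0.568, 0.0193, 0.1079]
ee_rot: [-2.271, -2.171, 0.001]
wrist_force: [-1.2, -1.0, 1.5]
finger_gap: 0.0225
grasp_force: 59.1
```

```bash
python3 -m handwheel '[[[0,0,0.3],[0,0,0],18],[[0,0,0.6],[0,0,0],18],[[0,0,0.9],[0,0,0],18],[[0,0,1.2],[0,0,0],18],[[0,0,1.5],[0,0,0],18],[[0,0,1.5],[0,0,0],18],[[0,0,1.5],[0,0,0],18],[[0,0,1.5],[0,0,0],18],[[0,0,1.5],[0,0,0],18],[[0,0,1.5],[0,0,0],18]]'
```

```text
time_s: 17.28
tool_pos: [0.5683, 0.0192, 0.1079]
ee_rot: [2.27, 2.17, 0.001]
wrist_force: [-3.4, -1.3, 6.3]
finger_gap: 0.0226
grasp_force: 59.9
```

Bush 2 stops dead at tip z = 0.044, exactly the 16 mm step. I'll withdraw and go to bush 3.

```bash
python3 -m handwheel '[[[0,0,-3],[0,0,0],18],[[0,0,-7],[0,0,0],18],[[0,0,-11],[0,0,0],18],[[0,0,-15],[0,0,0],18],[[0,0,-19],[0,0,0],18],[[0,0,-22],[0,0,0],18],[[0,0,-25],[0,0,0],18],[[0,0,-27],[0,0,0],18],[[-3,0,-27],[0,0,0],18],[[-10,0,-27],[0,0,0],18]]'
python3 -m handwheel '[[[-15,0,0],[0,0,0],18],[[-30,0,0],[0,0,0],18],[[-45,0,0],[0,0,0],18],[[-60,0,0],[0,0,0],18],[[-72,0,0],[0,0,0],18],[[-82,-0.5,1],[0,0,0],18],[[-88,-0.5,3],[0,0,0],18],[[-90,-0.5,5],[0,0,0],18],[[-90.5,-0.5,6],[0,0,0],18],[[-90.5,-0.5,6],[0,0,0],18]]'
python3 look.py 9; python3 - <<'E'
from h import *
b=cv2.imread('pics/full9.png')
for n in (7,8):
    a=cv2.imread(f'pics/full{n}.png'); t=a[200:238,285:362]; r=cv2.matchTemplate(b[188:252,273:374],t,cv2.TM_CCOEFF_NORMED); _,m,_,l=cv2.minMaxLoc(r); print('match',n,m,np.array(l)-12)
g=cv2.cvtColor(b,cv2.COLOR_BGR2GRAY); 
for r_ in (228,236,240,244): print(r_,g[r_,280:368:2].tolist())
print('col', g[205:252,322].tolist())
E
```

```text
time_s: 18.12
tool_pos: [0.5676, 0.0098, 0.133]
ee_rot: [-2.269, -2.172, -0.0]
wrist_force: [0.3, -0.1, -2.5]
finger_gap: 0.0224
grasp_force: 58.8
time_s: 18.95
tool_pos: [0.5626, -0.0806, 0.1263]
ee_rot: [-2.269, -2.17, 0.001]
wrist_force: [-0.3, 0.4, -2.7]
finger_gap: 0.0224
grasp_force: 58.8
pos [ 0.5626 -0.0806  0.1263] rotfix [-0.09 -0.03  0.04] F [-0.3  0.4 -2.7] gap 0.022378314110701864 gf 58.783947229385376 t 18.95 maxqd 0.01
match 7 0.832547664642334 [-2  5]
match 8 0.8434449434280396 [-2  3]
228 [165, 177, 174, 105, 166, 129, 193, 79, 58, 59, 67, 58, 81, 82, 84, 87, 87, 90, 89, 88, 88, 89, 86, 88, 89, 84, 81, 82, 76, 58, 70, 56, 56, 81, 191, 127, 98, 140, 183, 180, 177, 177, 180, 181]
236 [159, 161, 113, 169, 130, 199, 126, 67, 80, 84, 88, 90, 88, 89, 90, 89, 88, 89, 87, 89, 86, 89, 85, 86, 88, 87, 87, 89, 87, 90, 90, 88, 82, 67, 75, 193, 128, 148, 152, 180, 177, 179, 181, 184]
240 [161, 160, 109, 171, 130, 197, 107, 81, 86, 86, 87, 91, 90, 89, 88, 91, 88, 73, 66, 60, 60, 63, 66, 70, 83, 87, 87, 89, 88, 91, 90, 88, 88, 77, 79, 163, 141, 67, 141, 180, 176, 177, 182, 182]
244 [162, 158, 130, 112, 139, 148, 143, 188, 85, 85, 89, 90, 89, 90, 69, 59, 59, 57, 60, 62, 60, 62, 62, 60, 59, 62, 71, 89, 86, 89, 90, 90, 87, 86, 84, 119, 128, 77, 173, 180, 176, 178, 182, 184]
col [92, 92, 63, 79, 88, 92, 90, 86, 85, 69, 62, 60, 59, 61, 62, 66, 66, 74, 60, 77, 83, 85, 89, 89, 88, 88, 87, 89, 88, 90, 88, 89, 87, 87, 69, 63, 62, 61, 62, 62, 63, 63, 60, 53, 35, 34, 45]
```

```bash
python3 - <<'E'
from h import *
for n in (7,8,9):
    g=cv2.cvtColor(cv2.imread(f'pics/full{n}.png'),cv2.COLOR_BGR2GRAY); print(n,g[226:250,321].tolist()); print(g[{7:238,8:240,9:244}[n],296:348:1].tolist())
cal=optics.get_calibration('wrist'); p=sensors.sense()['tool_pos']
print(onz(cal,320.2,239,.06)-[0,.0106,0]-p)
E
```

```text
7 [85, 86, 82, 86, 84, 84, 81, 67, 80, 81, 81, 80, 79, 80, 61, 59, 59, 60, 60, 57, 59, 56, 54, 36]
[86, 84, 82, 81, 81, 83, 85, 86, 87, 86, 86, 87, 86, 79, 72, 83, 88, 88, 90, 89, 89, 88, 85, 84, 83, 79, 79, 77, 76, 80, 84, 87, 88, 86, 89, 86, 85, 84, 76, 69, 81, 86, 86, 85, 87, 88, 87, 86, 87, 86, 83, 85]
8 [87, 86, 88, 87, 87, 85, 87, 87, 87, 77, 79, 86, 87, 88, 63, 61, 60, 61, 61, 62, 61, 60, 55, 34]
[88, 88, 88, 86, 83, 86, 88, 89, 89, 87, 85, 84, 84, 81, 73, 81, 85, 68, 75, 76, 76, 62, 62, 63, 62, 63, 62, 68, 74, 80, 86, 85, 85, 83, 78, 57, 87, 76, 70, 80, 86, 89, 88, 86, 88, 87, 86, 82, 85, 88, 86, 88]
9 [83, 88, 88, 88, 88, 88, 87, 90, 89, 88, 88, 88, 88, 70, 62, 62, 62, 62, 60, 59, 62, 60, 54, 36]
[85, 85, 85, 88, 89, 89, 90, 90, 89, 89, 90, 81, 69, 59, 59, 60, 59, 60, 57, 59, 60, 60, 62, 60, 60, 60, 62, 61, 62, 62, 60, 61, 59, 59, 62, 71, 71, 79, 89, 89, 86, 89, 89, 90, 90, 88, 90, 89, 87, 85, 86, 87]
[ 0.00028728 -0.00139729 -0.06650318]
```

```bash
python3 -m handwheel '[[[-0.6,0.1,0],[0,0,0],18],[[-1.3,0.2,0],[0,0,0],18],[[-1.3,0.2,1],[0,0,0],18],[[-1.3,0.2,2],[0,0,0],18],[[-1.3,0.2,3],[0,0,0],18],[[-1.3,0.2,4],[0,0,0],18],[[-1.3,0.2,5],[0,0,0],18],[[-1.3,0.2,5.5],[0,0,0],18],[[-1.3,0.2,6],[0,0,0],18],[[-1.3,0.2,6],[0,0,0],18]]'
```

```text
time_s: 19.83
tool_pos: [0.563, -0.0823, 0.1207]
ee_rot: [-2.27, -2.171, 0.001]
wrist_force: [-1.0, -0.5, -2.9]
finger_gap: 0.0219
grasp_force: 58.8
```

```bash
python3 -m handwheel '[[[0,0,2],[0,0,0],18],[[0,0,4],[0,0,0],18],[[0,0,6],[0,0,0],18],[[0,0,8],[0,0,0],18],[[0,0,10],[0,0,0],18],[[0,0,11],[0,0,0],18],[[0,0,12],[0,0,0],18],[[0,0,13],[0,0,0],18],[[0,0,14],[0,0,0],18],[[0,0,14.5],[0,0,0],18]]'
```

```text
time_s: 20.67
tool_pos: [0.5631, -0.0823, 0.1063]
ee_rot: [-2.271, -2.171, 0.001]
wrist_force: [-0.8, -0.8, -3.2]
finger_gap: 0.0225
grasp_force: 58.8
```

```bash
python3 -m handwheel '[[[0,0,3],[0,0,0],18],[[0,0,6],[0,0,0],18],[[0,0,9],[0,0,0],18],[[0,0,12],[0,0,0],18],[[0,0,14],[0,0,0],18],[[0,0,15.5],[0,0,0],18],[[0,0,16.7],[0,0,0],18],[[0,0,17.7],[0,0,0],18],[[0,0,18.4],[0,0,0],18],[[0,0,19],[0,0,0],18]]'
python3 -m handwheel '[[[0,0,0.3],[0,0,0],18],[[0,0,0.6],[0,0,0],18],[[0,0,0.6],[0,0,0],18],[[0,0,0.6],[0,0,0],18],[[0,0,0.6],[0,0,0],18],[[0,0,0.6],[0,0,0],18],[[0,0,0.6],[0,0,0],18],[[0,0,0.6],[0,0,0],18],[[0,0,0.6],[0,0,0],18],[[0,0,0.6],[0,0,0],18]]'; python3 -c "
from h import *
rep([.5335,.2666,.152],87.4)"
```

```text
time_s: 21.5
tool_pos: [0.5632, -0.0824, 0.0879]
ee_rot: [2.271, 2.171, -0.001]
wrist_force: [-1.8, 0.0, 1.0]
finger_gap: 0.0221
grasp_force: 59.2
time_s: 22.33
tool_pos: [0.5633, -0.0824, 0.0879]
ee_rot: [2.27, 2.171, -0.0]
wrist_force: [-3.8, 0.6, 6.3]
finger_gap: 0.0225
grasp_force: 59.3
pos [ 0.5633 -0.0824  0.0879] rotfix [0.02 0.03 0.03] F [-3.8  0.6  6.3] gap 0.022487945468614563 gf 59.2757248878479 t 22.3333 maxqd 0.002
delta [347.3 -45.4 -64.2]
```

Bush 3 is home too, so bush 2 is the reject. Now the gauge goes back to the stand.

```bash
python3 -m handwheel '[[[0,0,-3],[0,0,0],18],[[0,0,-9],[0,0,0],18],[[0,0,-16],[0,0,0],18],[[0,0,-24],[0,0,0],18],[[0,0,-32],[0,0,0],18],[[0,0,-40],[0,0,0],18],[[0,0,-48],[0,0,0],18],[[2,0,-56],[0,0,0],18],[[10,-1,-63],[0,0,0],18],[[22,-3,-66],[0,0,0],18]]'
python3 -m handwheel '[[[18,-2,0],[0,0,0],18],[[42,-6,0],[0,0,0],18],[[70,-10,0],[0,0,0],18],[[100,-14,0],[0,0,0],18],[[135,-18,0],[0,0,0],18],[[170,-23,0],[0,0,0],18],[[205,-27,0],[0,0,0],18],[[240,-31,0],[0,0,0],18],[[270,-35,0],[0,0,0],18],[[295,-39,0],[0,0,0],18]]'
python3 -c "
from h import *
rep([.5335,.2666,.115],87.4)"
```

```text
time_s: 23.17
tool_pos: [0.562, -0.0604, 0.1547]
ee_rot: [2.271, 2.168, 0.002]
wrist_force: [-0.2, 0.2, -2.1]
finger_gap: 0.0221
grasp_force: 58.9
time_s: 24.0
tool_pos: [0.5339, 0.2399, 0.1528]
ee_rot: [-2.267, -2.173, 0.0]
wrist_force: [0.2, 0.8, -1.8]
finger_gap: 0.0222
grasp_force: 58.9
pos [0.5339 0.2399 0.1528] rotfix [-0.07 -0.05  0.17] F [ 0.2  0.8 -1.8] gap 0.022226768325241012 gf 58.932268023490906 t 24.0 maxqd 0.502
delta [26.7 -1.5 37.8]
```

```bash
python3 -m handwheel '[[[10,-1,0],[0,0,0],18],[[20,-2,5],[0,0,0],18],[[26,-2,10],[0,0,0],18],[[30,-3,18],[0,0,0],18],[[31,-3,25],[0,0,0],18],[[31,-3,30],[0,0,0],18],[[31,-3,33],[0,0,0],18],[[31,-3,34],[0,0,0],18],[[31,-3,34],[0,0,0],18],[[31,-3,34],[0,0,0],18]]'
python3 -c "
from h import *
rep([.5335,.2666,.103],87.4)
s=sensors.sense();cal=optics.get_calibration('wrist');im=optics.get_image('wrist');cv2.imwrite('pics/full10.png',im)
for d in optics.search_frame('wrist','gauge_stand'): print(np.round(d['rect'],1),d['confidence'])
g=cv2.cvtColor(im,cv2.COLOR_BGR2GRAY); print(proj(cal,[.5335,.2666,.042])); print(g[200:262:1,320].tolist())"
```

```text
time_s: 24.83
tool_pos: [0.5341, 0.2668, 0.1191]
ee_rot: [-2.272, -2.17, 0.0]
wrist_force: [0.5, 0.4, -3.4]
finger_gap: 0.0221
grasp_force: 58.9
pos [0.5341 0.2668 0.1191] rotfix [-0.01  0.   -0.03] F [ 0.5  0.4 -3.4] gap 0.02205564024456359 gf 58.932750821113586 t 24.8333 maxqd 0.008
delta [-0.3 -0.6 16.1]
[317.5 229.4 100.2  92.5] 0.9
[319.38890963 248.47699247]
[63, 61, 56, 55, 56, 58, 58, 64, 61, 64, 68, 70, 70, 70, 70, 71, 72, 70, 71, 73, 72, 72, 70, 70, 70, 73, 72, 71, 72, 66, 60, 72, 147, 149, 149, 151, 150, 86, 78, 80, 66, 63, 63, 65, 64, 63, 65, 66, 56, 38, 37, 50, 52, 54, 55, 55, 55, 55, 56, 53, 38, 38]
```

```bash
python3 -c "
from h import *
cal=optics.get_calibration('wrist');print([onz(cal,320,v,.042).round(4)-[0,.0115,0] for v in (229,231)])"
python3 -m handwheel '[[[-0.2,-0.5,2],[0,0,0],18],[[-0.2,-0.5,5],[0,0,0],18],[[-0.2,-0.5,8],[0,0,0],18],[[-0.2,-0.5,11],[0,0,0],18],[[-0.2,-0.5,12],[0,0,0],18],[[-0.2,-0.5,13],[0,0,0],18],[[-0.2,-0.5,14],[0,0,0],18],[[-0.2,-0.5,15],[0,0,0],18],[[-0.2,-0.5,16],[0,0,0],18],[[-0.2,-0.5,17],[0,0,0],18]]'
```

```text
[array([0.5347, 0.2689, 0.042 ]), array([0.5347, 0.2675, 0.042 ])]
time_s: 25.77
tool_pos: [0.5334, 0.2672, 0.1018]
ee_rot: [-2.271, -2.171, 0.0]
wrist_force: [0.1, -0.1, -3.1]
finger_gap: 0.0226
grasp_force: 58.9
```

Free entry; I'll go down to the shoulder (TCP z = 0.0699).

```bash
python3 -m handwheel '[[[0,0,5],[0,0,0],18],[[0,0,10],[0,0,0],18],[[0,0,15],[0,0,0],18],[[0,0,20],[0,0,0],18],[[0,0,24],[0,0,0],18],[[0,0,27],[0,0,0],18],[[0,0,29.5],[0,0,0],18],[[0,0,31],[0,0,0],18],[[0,0,31.8],[0,0,0],18],[[0,0,32.2],[0,0,0],18]]'
python3 -c "
from h import *
rep()"
```

```text
time_s: 26.6
tool_pos: [0.5335, 0.2672, 0.07]
ee_rot: [-2.271, -2.171, -0.0]
wrist_force: [-0.9, 0.4, -0.8]
finger_gap: 0.0224
grasp_force: 59.1
pos [0.5335 0.2672 0.07  ] rotfix [-0.   -0.   90.03] F [-0.9  0.4 -0.8] gap 0.02236419550212789 gf 59.0700101852417 t 26.6 maxqd 0.007
```

```bash
python3 -m handwheel '[[[0,0,0],[0,0,0],26],[[0,0,0],[0,0,0],32],[[0,0,0],[0,0,0],40],[[0,0,0],[0,0,0],50],[[0,0,0],[0,0,0],50],[[0,0,-3],[0,0,0],50],[[0,0,-10],[0,0,0],50],[[0,0,-22],[0,0,0],50],[[0,0,-37],[0,0,0],50],[[0,0,-55],[0,0,0],50]]'
python3 -m handwheel '[[[0,0,-20],[0,0,0],60],[[-5,1,-35],[0,0,0],70],[[-25,4,-40],[0,0,0],70],[[-55,9,-40],[0,0,0],70],[[-90,15,-40],[0,0,0],70],[[-125,21,-40],[0,0,0],70],[[-160,27,-40],[0,0,0],70],[[-195,35,-40],[0,0,0],70],[[-225,42,-40],[0,0,0],70],[[-245,45,-40],[0,0,0],70]]'
python3 -c "
from h import *
rep([.568,.020,.1],87.4)
optics.get_image('top')
cal=optics.get_calibration('top')
for d in optics.search_frame('top','gauge'): print(np.round(d['rect'],1),d['confidence'])"
```

```text
time_s: 27.43
tool_pos: [0.5329, 0.267, 0.1255]
ee_rot: [-2.27, -2.171, 0.002]
wrist_force: [-0.4, 0.3, 0.4]
finger_gap: 0.0498
grasp_force: 0.0
time_s: 28.27
tool_pos: [0.5683, 0.0172, 0.1663]
ee_rot: [2.272, 2.166, 0.001]
wrist_force: [0.7, -0.0, -0.0]
finger_gap: 0.0699
grasp_force: 0.0
pos [0.5683 0.0172 0.1663] rotfix [ 0.13  0.07 -0.12] F [ 0.7 -0.  -0. ] gap 0.06985882726709236 gf 0.0 t 28.2667 maxqd 0.401
delta [ 2.8 -0.5 66.3]
[212.  261.2  13.6  12.2] 0.73
[229.6 227.   12.9  11.8] 0.5
```

The gauge is standing back in its stand. Now I descend on bush 2.

```bash
python3 -m handwheel '[[[0,0,5],[0,0,0],70],[[0,0,20],[0,0,0],70],[[0,0.5,38],[0,0,0],70],[[0,1,55],[0,0,0],70],[[0,1,70],[0,0,0],70],[[0,1,80],[0,0,0],70],[[0,1,85],[0,0,0],70],[[0,1,85],[0,0,0],70],[[0,1,85],[0,0,0],70],[[0,1,85],[0,0,0],70]]'
python3 -c "
from h import *
rep([.568,.020,.030],87.4)"
```

```text
time_s: 29.2
tool_pos: [0.5691, 0.0206, 0.0809]
ee_rot: [2.269, 2.171, 0.002]
wrist_force: [-0.6, 0.4, 0.4]
finger_gap: 0.0702
grasp_force: 0.0
pos [0.5691 0.0206 0.0809] rotfix [0.1  0.01 0.05] F [-0.6  0.4  0.4] gap 0.07015261701042777 gf 0.0 t 29.2 maxqd 0.008
delta [-0.6 -1.2 50.9]
```

```bash
python3 -m handwheel '[[[0,-0.5,6],[0,0,0],70],[[-0.5,-1,15],[0.1,0,0],70],[[-0.5,-1,25],[0.1,0,0],70],[[-0.5,-1,35],[0.1,0,0],70],[[-0.5,-1,42],[0.1,0,0],70],[[-0.5,-1,47],[0.1,0,0],70],[[-0.5,-1,50],[0.1,0,0],70],[[-0.5,-1,50],[0.1,0,0],62],[[-0.5,-1,50],[0.1,0,0],56],[[-0.5,-1,50],[0.1,0,0],50]]'
python3 -m handwheel '[[[0,0,0],[0,0,0],46],[[0,0,0],[0,0,0],43],[[0,0,0],[0,0,0],40],[[0,0,0],[0,0,0],36],[[0,0,0],[0,0,0],36],[[0,0,0],[0,0,0],36],[[0,0,0],[0,0,0],36],[[0,0,0],[0,0,0],36],[[0,0,0],[0,0,0],36],[[0,0,0],[0,0,0],36]]'
python3 -c "
from h import *
rep([.5515,-.2684,.12],87.4);print(optics.get_calibration('top')['t'][2])"
```

```text
time_s: 30.03
tool_pos: [0.5677, 0.0198, 0.0302]
ee_rot: [-2.27, -2.17, 0.001]
wrist_force: [-0.3, 0.2, 0.2]
finger_gap: 0.05
grasp_force: 0.0
time_s: 30.87
tool_pos: [0.5678, 0.0199, 0.0307]
ee_rot: [-2.27, -2.171, 0.001]
wrist_force: [-1.2, -0.2, 6.0]
finger_gap: 0.0413
grasp_force: 60.5
pos [0.5678 0.0199 0.0307] rotfix [-0.04  0.01  0.03] F [-1.2 -0.2  6. ] gap 0.04125744740539306 gf 60.49917317926884 t 30.8667 maxqd 0.002
delta [-288.7   -3.4  -89.2]
1.3591960999955859
```

```bash
python3 -m handwheel '[[[0,0,-3],[0,0,0],36],[[0,0,-8],[0,0,0],36],[[0,0,-15],[0,0,0],36],[[0,0,-23],[0,0,0],36],[[0,0,-32],[0,0,0],36],[[0,0,-42],[0,0,0],36],[[0,0,-52],[0,0,0],36],[[0,0,-62],[0,0,0],36],[[0,0,-71],[0,0,0],36],[[-4,0,-77],[0,0,0],36]]'
python3 -m handwheel '[[[-12,0,-3],[0,0,0],36],[[-28,0,-3],[0,0,0],36],[[-50,0,-3],[0,0,0],36],[[-78,-1,-3],[0,0,0],36],[[-108,-1,-3],[0,0,0],36],[[-140,-2,-3],[0,0,0],36],[[-172,-2,-3],[0,0,0],36],[[-204,-3,-3],[0,0,0],36],[[-234,-3,-3],[0,0,0],36],[[-258,-3,-3],[0,0,0],36]]'
python3 -m handwheel '[[[-14,0,0],[0,0,0],36],[[-22,0,0],[0,0,0],36],[[-26,0,2],[0,0,0],36],[[-27,0,6],[0,0,0],36],[[-27,0,12],[0,0,0],36],[[-27,0,18],[0,0,0],36],[[-27,0,24],[0,0,0],36],[[-27,0,30],[0,0,0],36],[[-27,0,30],[0,0,0],36],[[-27,0,30],[0,0,0],36]]'
python3 - <<'E'
from h import *
rep([.5515,-.2684,.0227],87.4)
cal=optics.get_calibration('wrist'); im=optics.get_image('wrist'); cv2.imwrite('pics/full11.png',im)
for d in optics.silhouettes('wrist','tray'):
    u,v,w,h=d['rect']; print(np.round(d['rect'],1),d['confidence'])
c=np.array([.5515,-.2684,.026]); 
hsv=cv2.cvtColor(im,cv2.COLOR_BGR2HSV); m=((hsv[...,1]>90)&(hsv[...,2]>40)).astype(np.uint8)
ys,xs=np.nonzero(m[:330]); P=np.c_[xs,ys]; 
for f in ('min x','max x','min y'): 
    i={'min x':xs.argmin(),'max x':xs.argmax(),'min y':ys.argmin()}[f]; print(f,P[i],onz(cal,*P[i],.026).round(4))
E
```

```text
time_s: 31.7
tool_pos: [0.568, 0.0163, 0.1087]
ee_rot: [-2.27, -2.172, -0.001]
wrist_force: [0.1, -0.0, -3.5]
finger_gap: 0.0413
grasp_force: 61.0
time_s: 32.53
tool_pos: [0.5514, -0.2453, 0.1092]
ee_rot: [-2.272, -2.167, 0.005]
wrist_force: [1.3, 1.1, -4.1]
finger_gap: 0.0414
grasp_force: 61.1
time_s: 33.37
tool_pos: [0.5508, -0.2678, 0.0786]
ee_rot: [-2.267, -2.169, 0.003]
wrist_force: [1.0, 0.8, -3.9]
finger_gap: 0.0415
grasp_force: 61.1
pos [ 0.5508 -0.2678  0.0786] rotfix [-0.23 -0.05  0.07] F [ 1.   0.8 -3.9] gap 0.041530954883507686 gf 61.117966398596764 t 33.3667 maxqd 0.023
delta [-0.6  1.  55.9]
[333.7 252.2 247.8 230.9] 0.6
min x [209 328] [ 0.4766 -0.3114  0.026 ]
max x [639 315] [ 0.7516 -0.3134  0.026 ]
min y [231   0] [ 0.5115 -0.1282  0.026 ]
```

The tray measurement agrees (a corner at about (0.477,−0.311) versus the top camera's (0.471,−0.316)). I'm well centred, so I lower.

```bash
python3 -m handwheel '[[[0,0,5],[-0.1,0,0],36],[[0,0,13],[-0.2,0,0],36],[[0,0,22],[-0.2,0,0],36],[[0,0,31],[-0.2,0,0],36],[[0,0,38],[-0.2,0,0],36],[[0,0,44],[-0.2,0,0],36],[[0,0,49],[-0.2,0,0],36],[[0,0,52],[-0.2,0,0],36],[[0,0,53.5],[-0.2,0,0],36],[[0,0,54],[-0.2,0,0],36]]'
python3 -m handwheel '[[[0,0,0.4],[0,0,0],36],[[0,0,0.8],[0,0,0],36],[[0,0,1.2],[0,0,0],36],[[0,0,1.6],[0,0,0],36],[[0,0,2],[0,0,0],36],[[0,0,2.2],[0,0,0],36],[[0,0,2.2],[0,0,0],36],[[0,0,2.2],[0,0,0],36],[[0,0,2.2],[0,0,0],36],[[0,0,2.2],[0,0,0],36]]'
```

```text
time_s: 34.3
tool_pos: [0.5512, -0.2687, 0.0255]
ee_rot: [2.27, 2.17, 0.001]
wrist_force: [-0.1, 0.1, -3.4]
finger_gap: 0.0411
grasp_force: 61.1
time_s: 35.13
tool_pos: [0.5512, -0.2687, 0.0235]
ee_rot: [2.27, 2.17, 0.001]
wrist_force: [0.8, 0.1, -3.5]
finger_gap: 0.0415
grasp_force: 61.1
```

```bash
python3 -m handwheel '[[[0,0,0.3],[0,0,0],36],[[0,0,0.6],[0,0,0],36],[[0,0,0.9],[0,0,0],36],[[0,0,1.1],[0,0,0],36],[[0,0,1.3],[0,0,0],36],[[0,0,1.3],[0,0,0],36],[[0,0,1.3],[0,0,0],36],[[0,0,1.3],[0,0,0],36],[[0,0,1.3],[0,0,0],36],[[0,0,1.3],[0,0,0],36]]'
```

```text
time_s: 35.97
tool_pos: [0.5513, -0.2688, 0.0228]
ee_rot: [2.27, 2.17, 0.001]
wrist_force: [-1.5, 1.3, 2.8]
finger_gap: 0.0414
grasp_force: 61.8
```

On the tray floor (z as predicted, force up by about 6 N). I'll release and rise.

```bash
python3 -m handwheel '[[[0,0,0],[0,0,0],45],[[0,0,0],[0,0,0],50],[[0,0,0],[0,0,0],58],[[0,0,0],[0,0,0],60],[[0,0,0],[0,0,0],60],[[0,0,-3],[0,0,0],60],[[0,0,-10],[0,0,0],60],[[0,0,-22],[0,0,0],60],[[0,0,-37],[0,0,0],60],[[0,0,-55],[0,0,0],60]]'
python3 -m handwheel '[[[0,0,-25],[0,0,0],60],[[0,0,-55],[0,0,0],60],[[-10,-20,-85],[0,0,0],60],[[-20,-50,-110],[0,0,0],60],[[-30,-80,-130],[0,0,0],60],[[-40,-110,-140],[0,0,0],60],[[-50,-130,-140],[0,0,0],60],[[-50,-150,-140],[0,0,0],60],[[-50,-150,-140],[0,0,0],60],[[-50,-150,-140],[0,0,0],60]]'
python3 - <<'E'
from h import *
rep(None,87.4)
a=cv2.imread('pics/top0.png'); b=optics.get_image('top'); cal=optics.get_calibration('top'); cv2.imwrite('pics/top1.png',b)
for th in ('gauge','tray','gauge_stand'): print(th,[(np.round(d['rect']).tolist(),round(d['confidence'],2)) for d in optics.search_frame('top',th)])
d=(np.abs(a.astype(int)-b).max(2)>60).astype(np.uint8); n,_,st,ce=cv2.connectedComponentsWithStats(d)
for i in range(1,n):
    if st[i,4]>12: print(st[i].tolist(),ce[i].round())
c=optics.get_image('scene'); cs=optics.get_calibration('scene')
print([(np.round(q['rect']).tolist(),round(q['confidence'],2)) for q in optics.search_frame('scene','gauge')])
# scene: is the bush upright in tray? grey region around the expected top/bottom
print('exp top',proj(cs,[.551,-.268,.052]),'bottom',proj(cs,[.551,-.268,.006]))
hsv=cv2.cvtColor(c,cv2.COLOR_BGR2HSV); m=np.zeros((480,640),np.uint8); m[165:230,325:410]=(hsv[165:230,325:410,1]<60); n,l,st,ce=cv2.connectedComponentsWithStats(m)
print([(st[i].tolist(),ce[i].round(1).tolist()) for i in range(1,n) if 80<st[i,4]<1500])
E
```

```text
time_s: 36.8
tool_pos: [0.5508, -0.2685, 0.078]
ee_rot: [2.271, 2.171, 0.001]
wrist_force: [0.5, -0.7, 0.2]
finger_gap: 0.06
grasp_force: 0.0
time_s: 37.63
tool_pos: [0.3986, -0.3123, 0.2187]
ee_rot: [2.27, 2.166, 0.002]
wrist_force: [0.6, -0.2, -0.0]
finger_gap: 0.0601
grasp_force: 0.0
pos [ 0.3986 -0.3123  0.2187] rotfix [ 0.21  0.11 -0.07] F [ 0.6 -0.2 -0. ] gap 0.060108085576878335 gf 0.0 t 37.6333 maxqd 0.033
gauge [([210.0, 263.0, 17.0, 17.0], 0.69), ([207.0, 301.0, 15.0, 9.0], 0.62), ([229.0, 227.0, 9.0, 10.0], 0.57), ([242.0, 333.0, 65.0, 28.0], 0.45), ([436.0, 262.0, 66.0, 69.0], 0.24)]
tray [([438.0, 261.0, 64.0, 68.0], 0.7)]
gauge_stand [([214.0, 268.0, 30.0, 35.0], 0.6), ([317.0, 251.0, 136.0, 54.0], 0.48)]
[314, 245, 8, 9, 40] [318. 249.]
[306, 246, 21, 17, 90] [313. 256.]
[425, 251, 24, 19, 300] [437. 260.]
[383, 274, 220, 162, 7667] [517. 338.]
[317, 296, 121, 71, 3393] [387. 334.]
[494, 319, 7, 4, 13] [497. 321.]
[502, 319, 18, 10, 59] [511. 323.]
[537, 320, 5, 20, 65] [539. 330.]
[565, 321, 24, 16, 128] [578. 328.]
[523, 418, 117, 62, 3715] [601. 452.]
[278, 431, 108, 25, 1892] [330. 442.]
[228, 438, 39, 42, 486] [247. 466.]
[298, 457, 41, 15, 396] [319. 462.]
[365, 457, 27, 23, 517] [378. 469.]
[([244.0, 333.0, 22.0, 46.0], 0.88), ([294.0, 375.0, 14.0, 47.0], 0.73), ([212.0, 315.0, 21.0, 42.0], 0.67)]
exp top [367.47709298 181.81522397] bottom [366.11400246 199.87716443]
[([355, 178, 23, 28, 511], [366.6, 191.7]), ([325, 197, 85, 33, 1399], [369.6, 219.0])]
```

The bush stands upright in the tray: in the scene picture it is at (367,192), 23×28 px, as predicted. The only other change on the bench is the empty middle seat; the remaining picture differences lie where the arm and its shadow fall. Handing in.

```bash
python3 -c "
from station import job
print(job.finish_job())"
```

```text
the job is handed in; nothing more can be done
None
```

Job handed in after about 38 s: bushes 1 (left) and 3 (right) took the gauge to its shoulder, bush 2 (middle) stopped it at the 16 mm step, the gauge is back in its stand, and bush 2 stands upright in the rework tray.

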